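Function test of a latching stop button

TASK

Test the stop box on the bench, the one whose black mushroom button has two ears: press the button down until it stays in by itself, then turn it clockwise (seen from above) by pushing on an ear until it springs back out, and let it turn home. Only push with the fingertips or the outside of the fingers: do not take the button between the fingers, and lift nothing. The stop box stays about where it stands; leave the flat start button and all other things alone.

Things in the scene. Friction and masses are not known exactly. Their poses are not given: they have to be found in the camera images.
- stop_box: Loose grey control box, about 0.9 kg, 80 (x) by 110 (y) by 55 mm high, on rubber feet, with a black mushroom button with two ears in the middle of its top. Origin: centre of its underside; z up. A flat metal ring 41 mm across stands 5.5 mm proud of the top round the button's 24 mm shaft.
- head_top (a point): Highest point of the mushroom button, on its axis (the box's z axis): 97 mm over the bench when out, 88 mm when latched in. The domed black cap is 44 mm across and 22 mm thick, with two ears along this frame's +y and -y. The frame moves and turns with the button; turned home, its axes are those of the box.
- ear_left (a point): Middle of the top face of the ear on the box's +y side, 37 mm from the button's axis, 5 mm below head_top. Each ear reaches from the cap to 46 mm from the axis, is 11 mm thick (along x) and 15 mm high; below it is free space down to the box top (22 mm when out, 13 mm when latched). Clockwise turning carries it toward the box's +x.
- ear_right (a point): The same for the ear on the box's -y side. Clockwise turning carries it toward the box's -x.
- stop_press (a joint): How far the button is pushed in, m: 0 = out, stop at 0.0105. Sprung: 2 N to start, about 5 N at most on the way in. Pushed to about 0.0095 or more and let go it stays latched at about 0.009; turned clockwise by about 0.6 rad the latch lets go and the button springs out to 0.
- stop_twist (a joint): Turn of the button, rad: 0 = home, growing clockwise seen from above, stop at 1.0; it does not turn the other way. A weak spring (about 0.01 N m at home, 0.05 at the stop) turns it home when let go.
- start_box: Loose grey control box of the same size and weight, with a low flat round button (30 mm across, 11 mm proud of the top) instead of the mushroom. Not to be used. Origin: centre of its underside. The two boxes may change places.
- start_button (a joint): How far the flat start button is pushed in, m: 0 = out, stop at 0.005; sprung. It stays out.
- flux_dish: Small cream open dish, 60 mm across, 26 mm high, loose, standing beyond the boxes; a bystander (a like dish at the far right of the bench is fixed). Origin: centre of its underside.
- steel_block: Grey steel block, 50 by 50 by 16 mm, loose; a bystander. Origin: centre of its underside.
- loupe: Black eye loupe, 39 mm across, 28 mm high, loose; a bystander. Origin: centre of its underside.

How it is judged:
On the way, in this order (a step that is already met when the one before it is completed fails the run):
1. the button is in and stays in with no finger on it (value of joint stop_press above 0.0075 m and value of joint stop_twist below 0.15 rad and contact force between the fingers and stop_press below 0.3 N), for 0.15 s.
2. the latched button is turned clockwise by more than 0.35 rad (value of joint stop_press above 0.0065 m and value of joint stop_twist above 0.35 rad).
3. the latch lets go and the button springs out (value of joint stop_press below 0.003 m), for 0.1 s.
At the end, for the whole second after the job is handed in: The mushroom button is out again (within 1.5 mm) and turned home (within 0.08 rad), the stop box stands upright and still within 40 mm of where it was, the start button is out, and the start box, dish, block and loupe are within 20 mm of where they were (value of joint stop_press below 0.0015 m and value of joint stop_twist below 0.08 rad and value of joint start_button below 0.001 m and height (world z) of stop_box below 0.005 m and angle between stop_box's own z axis and vertical below 0.05 rad and linear speed of stop_box below 0.01 m/s and distance of stop_box from where it was at the start of the episode below 0.04 m and distance of each of start_box, flux_dish, steel_block, loupe from where it was at the start of the episode below 0.02 m); the robot touches nothing.
It fails at once if the stop box is lifted or tipped (height (world z) of stop_box above 0.01 m or angle between stop_box's own z axis and vertical above 0.15 rad).
It fails at once if the stop box is shoved more than 40 mm (distance of stop_box from where it was at the start of the episode above 0.04 m).
It fails at once if the button or its ear is turned between the fingers (value of joint stop_twist above 0.3 rad and x of the grasp point in the frame of head_top between -0.003 and 0.003 m and y of the grasp point in the frame of head_top between -0.05 and 0.05 m and z of the grasp point in the frame of head_top below 0.012 m).
It fails at once if the start button is pressed (value of joint start_button above 0.002 m).
It fails at once if the start box or a bystander is moved or lifted (distance of any of start_box, flux_dish, steel_block, loupe from where it was at the start of the episode above 0.02 m).
It also fails if it takes over 40 s, if anything falls off the work surface, if the arm or the gripper's body presses on something with over 40 N, if the wrist force passes 120 N, or if a joint passes its speed limit or range.

ROBOT

A 7-joint arm with a two-finger parallel gripper is mounted at the origin on a cart in front of the work surface, level with it; the furniture and walls round the work are solid. World frame = base frame: x ahead of the robot, y to its left, z up, the work surface at z = 0. Lengths are in m, angles in rad, forces in N, time in s.
With the tool pointing down it reaches from about 0.425 to 0.925 m from the base axis. Payload 6.8 kg.
Tool frame: the origin (TCP) lies at the very end of the fingers, on their centre line; the grasp point (between the pads) lies 19 mm behind it; z points along the fingers, y is the line along which they close (so a half turn about z gives the same grasp; the last joint's range is limited). The gripper opens to 85 mm and grips with 20 to 120 N. Pads are 22 mm wide; open, the fingers measure 114 mm over their backs; the gripper's body (76 mm by 85 mm) begins 54 mm behind the grasp point. The pads swing forward as they close: fully open they stand 13 mm farther back than shut.
Start: joints at [-0.108, 0.477, 0.022, 1.555, -0.011, 1.109, -0.083], TCP at [0.675, 0, 0.231] pointing down, gripper open.
Joint ranges: [-2.96, 2.96], [-0.34, 2.1], [-1.41, 1.46], [0.24, 2.44], [-1.37, 4.51], [0.17, 1.92], [-2.96, 2.96]. Speed limits (rad/s): [2.39, 2.39, 3.14, 3.14, 3.14, 3.14, 3.14].

INTERFACE

Orientations are given as a unit quaternion [w, x, y, z].
In Python, from station import bot gives the robot as it stands.
- The arm moves only by the tool apply_moves, never from a script. Its argument "deltas" is a list of rows, each a list of 3 entries, a list of its own where there are three numbers: the closure, from 0 (fully open) to 1 (shut), then the shift along the tool's x, y, z in units of 0.2 m (1.0 is 0.2 m), then the turn about the tool's z in units of 2 pi rad (1.0 is 2 pi rad). A call has 1 to 12 rows; each row is the pose to reach, as a shift and turn from the pose commanded when the call began, along the tool's axes at that moment, turning the shorter way round; what a row does not reach only later rows make up. A row lasts 1/10 s, in which the tool goes at most 50 mm and 8.59 degrees, less where a joint would pass 70% of its speed; a pose out of reach is approached as far as the arm can. A call with a number of a shift or a turn outside -1 to 1 is refused whole. A call with a gripper value outside its range is refused whole. The fingers move at their own pace and stop on an object; "squeeze" is the grip in N (left out, the last holds). Time passes only in rows, so rows that repeat a pose let the fingers close. It gives the time, the measured TCP pose, the force, the opening and the grip force at its end, in the units of the state.
- bot.get_obs(): the state, without advancing time (a new reading comes with each control period).
- bot.read_camera(name): name is "scene" or "side" or "wrist"; returns a dict with "color" (420x560x3 uint8, red, green, blue), "intrinsics" (3x3 intrinsics, pixels), "pose" (4x4, takes a point from camera to world coordinates); the wrist camera has in their place "hand_eye" (4x4, takes a point from camera to tool coordinates, whose origin is the TCP and whose axes are the flange's). Camera axes: x right, y down, z forward; pixel columns grow to the right and rows downward; lengths in m; the calibration is good to about 2 mm. A picture is of the moment at which its call begins: read the wrist's pose just before it. There is no depth.
- bot.hand_in(): hands the job in; it is judged then, once.
Trained networks look in a picture, given as the dict that the camera call returned (one of the last four; its "shot" number tells which), for a name from the list of things; names that differ only in an ending like _2 or _b are one class to them, and where a whole thing is asked for, a point or a joint stands for the part that bears it (a point fixed in the world has none). Each returns a list of dicts, best first, with "confidence" (0 to 1); they miss things now and then, are a little off and sometimes report something else, mostly with a low value. They report only what shows in the picture. A call takes as long as a camera call.
- bot.look_for(picture, target): "point" ([x, y, z] in m, in world coordinates, good to about 4 mm: the middle of the surface that is visible of it).
The state is a dict: "t": time; "q": joint angles; "joint_vel": joint speeds; "joint_torque": joint torques, N m; "eef_pos": TCP position; "tool_rot": TCP orientation; "contact_force": force on the tool from outside, world axes, zero at the start; "torque": the same for the moment, N m; "gripper_width": opening from 0.0 (shut) to 1.0 (fully open); "grasp_force": force on a finger pad.
Only numpy, scipy, OpenCV 4.12 (cv2) and the standard library are available. Lean on these libraries where they do the work, as an engineer would, in place of code of your own. Each camera call takes 0.05 s, during which the arm holds its last target. There are 200 camera calls.

## Working session

There is one attempt and no reset: what is moved stays moved. The work goes in short steps, Python scripts to look and compute and a tool call to move; the robot and the scene stay as the last step left them, time stands still between calls to the robot, and variables do not carry over. Pictures are saved under pics/ and viewed, at most 10 in all, crops included, and the job is handed in when it is done.

Besides the shell and the picture viewer there is one more tool, called after ">>>" by a JSON object that holds its "op" and its "data". apply_moves: Moves the arm, as the interface text tells. Its arguments: {"type":"object","properties":{"deltas":{"type":"array","items":{"type":"array"}},"squeeze":{"type":"number"}},"required":["deltas"]}

```bash
mkdir -p pics; python3 - <<'E'
from station import bot
import cv2,numpy as np
o=bot.get_obs();print(o['t'],o['eef_pos'],o['tool_rot'],o['gripper_width'],o['contact_force'])
for c in ["scene","side","wrist"]:
    p=bot.read_camera(c);cv2.imwrite(f"pics/{c}0.png",p['color'][:,:,::-1])
    for n in ["stop_box","head_top","ear_left","ear_right","start_box","flux_dish","steel_block","loupe"]:
        print(c,n,[(np.round(d['point'],3).tolist(),round(d['confidence'],2)) for d in bot.look_for(p,n)[:2]])
    print(p.get('hand_eye',p.get('pose')).round(4).tolist(),p['intrinsics'].tolist())
a=[cv2.imread(f"pics/{c}0.png") for c in ["scene","wrist"]]
cv2.imwrite("pics/a.png",cv2.resize(np.hstack(a),(800,300)))
E
```

```text
0.0 [ 6.74405416e-01 -3.95642717e-06  2.30321666e-01] [-6.05272719e-04  7.07091183e-01  7.07121771e-01 -7.02435092e-04] 1.0025092561725495 [ 0.19397026 -0.87048856 -0.46547576]
scene stop_box [([0.566, -0.112, 0.051], 0.83), ([0.764, 0.015, 0.014], 0.67)]
scene head_top [([0.575, -0.139, 0.09], 0.75), ([0.563, -0.115, 0.047], 0.4)]
scene ear_left [([0.57, -0.141, 0.094], 0.7)]
scene ear_right [([0.572, -0.139, 0.088], 0.7), ([0.575, -0.325, 0.015], 0.18)]
scene start_box [([0.615, 0.101, 0.061], 0.86)]
scene flux_dish [([0.761, 0.015, 0.016], 0.65), ([0.571, -0.138, 0.087], 0.2)]
scene steel_block [([0.574, -0.326, 0.017], 0.76)]
scene loupe [([0.584, 0.265, 0.02], 0.92)]
[[-0.9029, -0.1734, 0.3933, 0.2322], [-0.4294, 0.4022, -0.8086, 0.8337], [-0.018, -0.899, -0.4376, 0.582], [0.0, 0.0, 0.0, 1.0]] [[459.19209097170364, 0.0, 281.6239302569589], [0.0, 459.19209097170364, 208.16608331533163], [0.0, 0.0, 1.0]]
side stop_box [([0.597, -0.16, 0.052], 0.75)]
side head_top [([0.577, -0.152, 0.092], 0.58)]
side ear_left [([0.576, -0.157, 0.091], 0.86)]
side ear_right [([0.577, -0.155, 0.091]
[... 345 characters left out ...]
, 1.0]] [[491.97057735187, 0.0, 273.4072311249243], [0.0, 491.97057735187, 212.3818583928664], [0.0, 0.0, 1.0]]
wrist stop_box [([0.586, -0.138, 0.057], 0.63)]
wrist head_top [([0.58, -0.152, 0.092], 0.61)]
wrist ear_left [([0.583, -0.149, 0.094], 0.72)]
wrist ear_right [([0.58, -0.153, 0.096], 0.78)]
wrist start_box [([0.632, 0.068, 0.059], 0.72)]
wrist flux_dish [([0.765, 0.013, 0.016], 0.62)]
wrist steel_block [([0.566, -0.32, 0.007], 0.55)]
wrist loupe []
[[0.0001, -0.9464, -0.3229, 0.0839], [1.0, -0.0001, 0.0004, 0.0004], [-0.0004, -0.3229, 0.9464, -0.1428], [0.0, 0.0, 0.0, 1.0]] [[320.9164861744354, 0.0, 281.48982146810977], [0.0, 320.9164861744354, 203.1528618874333], [0.0, 0.0, 1.0]]
```

View pics/scene0.png

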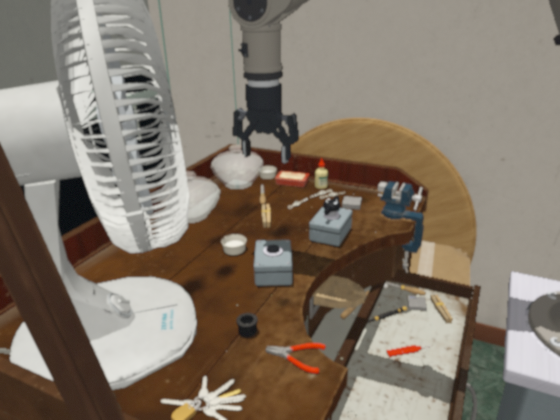

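View pics/wrist0.png

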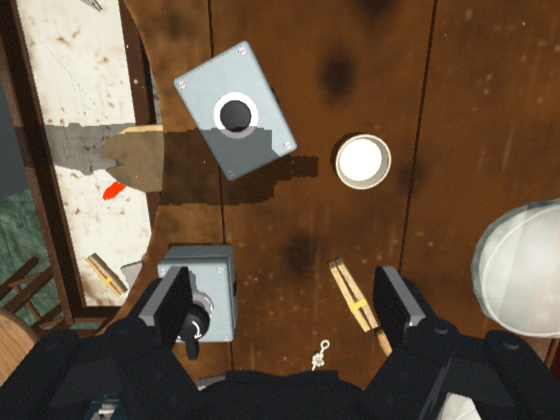

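The scene picture shows the stop box around pixel (330,222) and the start box around (272,260). In the wrist view the stop box is around (200,300), nearly aligned with the world axes, with one ear near (193,350). I'll move over it for a better measurement and shut the fingers on the way.

>>> {"op": "apply_moves", "data": {"deltas": [[1, [-0.2, -0.12, 0], 0], [1, [-0.4, -0.24, 0], 0], [1, [-0.6, -0.36, 0], 0], [1, [-0.8, -0.48, 0], 0], [1, [-0.8, -0.48, 0], 0], [1, [-0.8, -0.48, 0], 0], [1, [-0.8, -0.48, 0], 0], [1, [-0.8, -0.48, 0], 0]], "squeeze": 20}}

```text
t: 2.15
eef_pos: [0.5798, -0.1582, 0.2313]
tool_rot: [-0.0, 0.706, 0.708, 0.0]
contact_force: [0.5, -0.8, -1.0]
gripper_width: 0.002
grasp_force: 0.0
```

```bash
python3 - <<'E'
from station import bot
import cv2,numpy as np
o=bot.get_obs();print(o['t'],o['eef_pos'],o['tool_rot'],o['gripper_width'],o['contact_force'])
p=bot.read_camera("wrist");cv2.imwrite("pics/w1.png",p['color'][:,:,::-1])
for n in ["stop_box","head_top","ear_left","ear_right"]:
    print(n,[(np.round(d['point'],3).tolist(),round(d['confidence'],2)) for d in bot.look_for(p,n)[:2]])
E
```

```text
2.15 [ 0.57983092 -0.15822422  0.23125787] [-1.12210356e-04  7.06149445e-01  7.08062734e-01  3.38025950e-04] 0.0024635134044257113 [ 0.53848734 -0.75754441 -0.98889316]
stop_box []
head_top [([0.575, -0.145, 0.097], 0.91)]
ear_left [([0.573, -0.149, 0.094], 0.8)]
ear_right [([0.574, -0.15, 0.094], 0.93)]
```

View pics/w1.png

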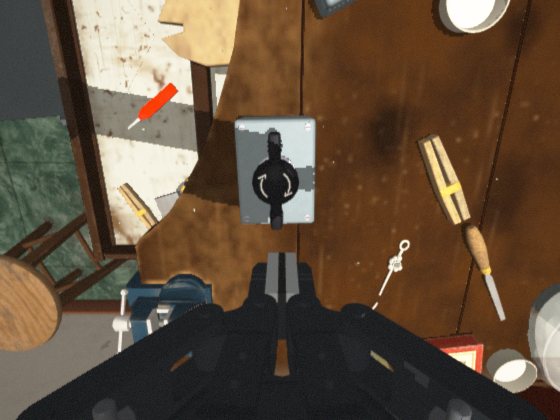

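The box is clearly visible, with top corners near (236,117), (315,117), (316,223) and (241,224). The cap centre is near (275,181), with ear tips near (274,131) and (277,228). Next I'll project these pixels to world positions.

```bash
python3 - <<'E'
from station import bot
import numpy as np
from scipy.spatial.transform import Rotation as R
o=bot.get_obs();p=bot.read_camera("wrist")
q=o['tool_rot'];T=np.eye(4);T[:3,:3]=R.from_quat([q[1],q[2],q[3],q[0]]).as_matrix();T[:3,3]=o['eef_pos']
C=T@np.array(p['hand_eye']);K=p['intrinsics']
def pt(u,v,z):
    d=C[:3,:3]@np.linalg.inv(K)@[u,v,1];s=(z-C[2,3])/d[2];return (C[:3,3]+s*d).round(4)
for u,v,z in [(236,117,.055),(315,117,.055),(316,223,.055),(241,224,.055),(275,181,.09),(274,131,.092),(277,228,.092)]: print(u,v,pt(u,v,z))
import cv2
c=p['color'][100:245,210:345,::-1];cv2.imwrite("pics/c1.png",cv2.resize(c,None,fx=4,fy=4,interpolation=cv2.INTER_CUBIC))
E
```

```text
236 117 [ 0.536  -0.0967  0.055 ]
315 117 [ 0.612  -0.0967  0.055 ]
316 223 [ 0.6169 -0.2067  0.055 ]
241 224 [ 0.5364 -0.208   0.055 ]
275 181 [ 0.5739 -0.151   0.09  ]
274 131 [ 0.5733 -0.1059  0.092 ]
277 228 [ 0.5756 -0.1967  0.092 ]
```

View pics/c1.png

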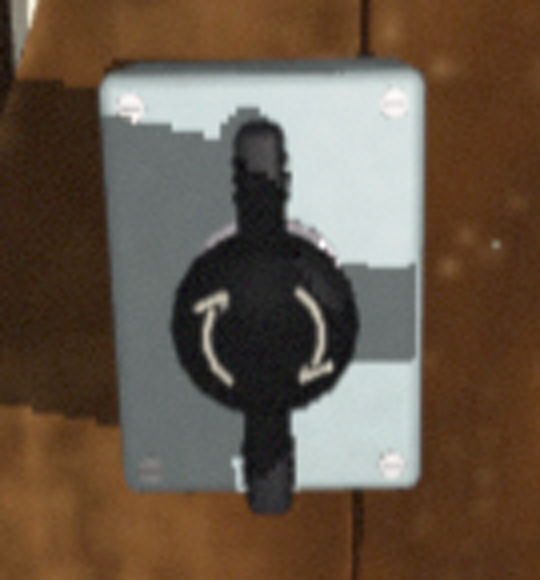

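The centre comes out at about (0.5745, -0.151), with the ears about 0.091 m tip to tip (0.092 given) and yaw about +1.4°. I'll press now.

>>> {"op": "apply_moves", "data": {"deltas": [[1, [0.04, -0.025, 0.2], 0], [1, [0.04, -0.025, 0.4], 0], [1, [0.04, -0.025, 0.58], 0], [1, [0.04, -0.025, 0.63], 0], [1, [0.04, -0.025, 0.65], 0], [1, [0.04, -0.025, 0.67], 0], [1, [0.04, -0.025, 0.69], 0], [1, [0.04, -0.025, 0.705], 0], [1, [0.04, -0.025, 0.715], 0], [1, [0.04, -0.025, 0.725], 0], [1, [0.04, -0.025, 0.725], 0]]}}

```text
t: 3.55
eef_pos: [0.5752, -0.1523, 0.087]
tool_rot: [0.001, 0.707, 0.707, 0.001]
contact_force: [1.7, -1.5, 3.4]
gripper_width: -0.005
grasp_force: 1.9
```

>>> {"op": "apply_moves", "data": {"deltas": [[1, [0, 0, 0.005], 0], [1, [0, 0, 0.01], 0], [1, [0, 0, 0.01], 0]]}}

```text
t: 3.85
eef_pos: [0.5755, -0.1523, 0.0862]
tool_rot: [0.001, 0.707, 0.707, 0.001]
contact_force: [-1.0, -0.5, 14.0]
gripper_width: 0.0
grasp_force: 7.4
```

>>> {"op": "apply_moves", "data": {"deltas": [[1, [0, 0, -0.05], 0], [1, [0, 0, -0.12], 0], [1, [0, 0, -0.2], 0], [1, [0.1, -0.07, -0.2], 0], [1, [0.21, -0.14, -0.2], 0], [1, [0.21, -0.14, -0.2], 0], [1, [0.21, -0.14, -0.2], 0]]}}

```text
t: 4.55
eef_pos: [0.5457, -0.1096, 0.1246]
tool_rot: [-0.0, 0.707, 0.707, -0.0]
contact_force: [0.7, -0.8, 0.3]
gripper_width: -0.005
grasp_force: 0.0
```

```bash
python3 - <<'E'
from station import bot
import cv2,numpy as np
o=bot.get_obs();print(o['t'],o['eef_pos'],o['gripper_width'],o['contact_force'])
a=[]
p=bot.read_camera("side")
print([(np.round(d['point'],4).tolist(),round(d['confidence'],2)) for n in ["head_top","stop_box"] for d in bot.look_for(p,n)[:2]])
def px(P):
    c=np.linalg.inv(p['pose'])@np.append(P,1);u=p['intrinsics']@c[:3];return u[:2]/u[2]
for P in [(.5745,-.151,.097),(.5745,-.151,.088)]: print(px(P))
u,v=px((.5745,-.151,.09)).astype(int)
for im in (cv2.imread("pics/side0.png"),p['color'][:,:,::-1]):
    a.append(cv2.resize(im[max(v-50,0):v+50,u-50:u+50],(400,400),interpolation=cv2.INTER_CUBIC))
cv2.imwrite("pics/s2.png",np.hstack(a))
E
```

```text
4.55 [ 0.54567116 -0.10961016  0.12463397] -0.004984605747695786 [ 0.69256421 -0.75086075  0.28509458]
[([0.5803, -0.1541, 0.0821], 0.75), ([0.5963, -0.1598, 0.0506], 0.66)]
[199.96537736 206.17300437]
[200.45560336 208.41313203]
```

View pics/s2.png

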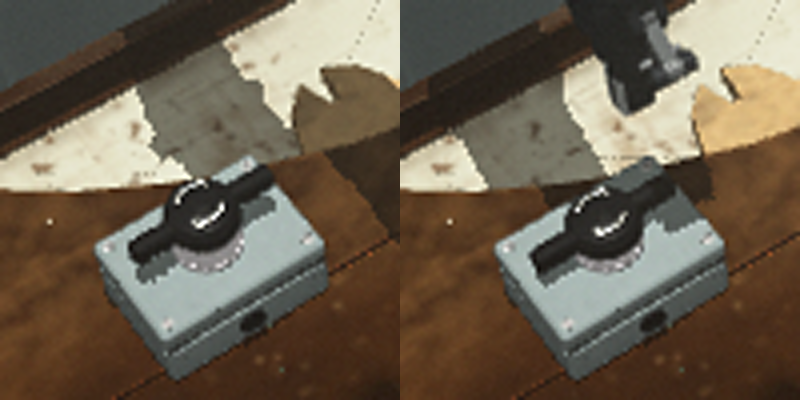

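Side view, before (left) and after (right): the cap now sits lower over its ring, and the network puts it at about 82 mm against 92 mm before. The button is latched and the box hasn't moved. I'll lower beside the left ear and start pushing.

>>> {"op": "apply_moves", "data": {"deltas": [[1, [0, 0, 0.1], 0], [1, [0, 0, 0.2], 0], [1, [0, 0, 0.26], 0], [1, [0, 0, 0.26], 0], [1, [0, 0.02, 0.26], 0], [1, [0, 0.04, 0.26], 0], [1, [0, 0.06, 0.26], 0], [1, [0, 0.08, 0.26], 0]]}}

```text
t: 5.5
eef_pos: [0.5627, -0.1098, 0.0729]
tool_rot: [0.0, 0.707, 0.707, 0.0]
contact_force: [-0.9, 0.7, 1.6]
gripper_width: 0.002
grasp_force: 0.5
```

>>> {"op": "apply_moves", "data": {"deltas": [[1, [0, 0.015, 0], 0], [1, [0, 0.03, 0], 0], [1, [0, 0.045, 0], 0], [1, [0, 0.06, 0], 0], [1, [0, 0.07, 0], 0], [1, [0, 0.08, 0], 0], [1, [0, 0.08, 0], 0]]}}

```text
t: 6.2
eef_pos: [0.5782, -0.1099, 0.0722]
tool_rot: [-0.0, 0.707, 0.707, 0.0]
contact_force: [-0.6, -0.8, 0.6]
gripper_width: -0.001
grasp_force: 0.4
```

```bash
cat > look.py <<'E'
from station import bot
import cv2,numpy as np,sys
o=bot.get_obs();print(o['t'],o['eef_pos'],o['contact_force'],o['torque'])
p=bot.read_camera("side")
print([(np.round(d['point'],4).tolist(),round(d['confidence'],2)) for n in ["head_top","stop_box"] for d in bot.look_for(p,n)[:2]])
cv2.imwrite(sys.argv[1],cv2.resize(p['color'][157:257,150:250,::-1],(400,400),interpolation=cv2.INTER_CUBIC))
E
python3 look.py pics/s3.png
```

```text
6.2 [ 0.57818881 -0.10989038  0.07219278] [-0.55064815 -0.76050786  0.62758145] [ 0.04671476  0.17609466 -0.03387815]
[([0.5816, -0.1536, 0.0885], 0.66), ([0.5971, -0.1609, 0.0526], 0.81)]
```

View pics/s3.png

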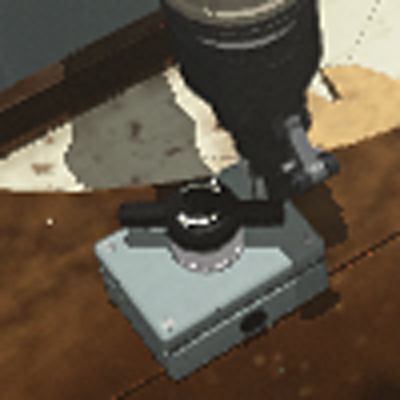

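The button is turned about 0.65 rad, and the ring shows fully under the cap, so it has sprung out. I'll push a little further for margin, then back off the way I came and lift away.

>>> {"op": "apply_moves", "data": {"deltas": [[1, [0, 0.02, 0], 0], [1, [0, 0.02, 0], 0], [1, [0, 0.0, 0], 0], [1, [0, -0.05, 0], 0], [1, [0, -0.1, 0], 0], [1, [0, -0.17, 0], 0], [1, [0, -0.18, 0], 0], [1, [0, -0.18, -0.1], 0], [1, [0, -0.18, -0.3], 0], [1, [0, -0.18, -0.5], 0], [1, [0, -0.18, -0.6], 0], [1, [0, -0.18, -0.6], 0]]}}

```text
t: 7.55
eef_pos: [0.5443, -0.1105, 0.196]
tool_rot: [0.003, 0.707, 0.707, 0.002]
contact_force: [0.5, -0.0, -0.9]
gripper_width: -0.003
grasp_force: 0.0
```

```bash
python3 look.py pics/s4.png
```

```text
7.55 [ 0.54432685 -0.11050845  0.19601367] [ 4.62350716e-01 -3.78239217e-04 -9.13265277e-01] [ 0.01785106 -0.05778824  0.01761278]
[([0.5769, -0.1537, 0.0871], 0.66), ([0.595, -0.1592, 0.0504], 0.97)]
```

View pics/s4.png

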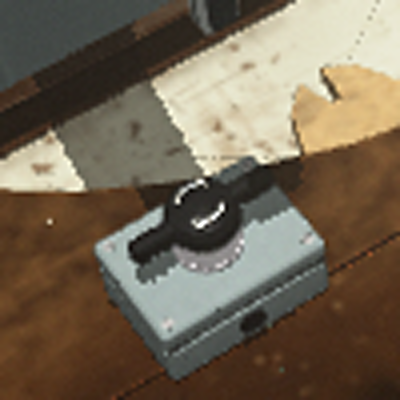

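The picture matches the starting one: the button is out and home, the box is where it stood, and the robot is clear.

```bash
python3 -c "
from station import bot
print(bot.hand_in())"
```

```text
the job is handed in; nothing more can be done
None
```

The job is handed in: I pressed the mushroom button until it latched, pushed an ear clockwise until it sprang out, and let it turn home; the last picture showed it out and home with the stop box in place (the hand-in gave no verdict).

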